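Feed a duct coupling through a spring gate

TASK

Push the sprung flap of the chute open with one finger and, while that finger holds it open, push the oval coupling that lies in the kerbed lane along with the other finger until it drops into the red bin; do not use the coupling to shove the flap. The coupling is only pushed, never picked up. Finish with the flap swung shut again, the coupling in the bin, and everything else on the table and ledge left where it was.

Things in the scene. Friction and masses are not known exactly. Their poses are not given: they have to be found in the camera images.
- chute: Fixed chute: dark steel ledge (robot side), then a sunken red bin. Origin at table level (z=0) below the middle of the gate line where ledge ends and bin begins; x points from ledge into bin (push direction), y left of that, z up. Chute frame, mm: ledge top z 80, x -150 to 0, y -80 to 150. Ledge at y 0 to 69 is bare; left of the hinge post (y over 84) it stores two bystanders.
- ledge_edge (a point): Middle of the lane at the ledge's end, on its top: chute frame (0, -37, 80) mm, axes as the chute. The lane is the ledge between two kerbs 8 mm high: clear from y -74 to -4; right kerb 6 mm thick along the whole ledge, left kerb 4 mm thick from x -127 to -22. Past this end the coupling tips and falls 74 mm to the bin's floor.
- bin_floor (a point): Centre of the bin's inner floor, chute frame (87, 0, 6) mm. Bin inside: x 0 to 175, y -78 to 78; red walls 6 mm thick up to z 100, no roof.
- flap (a joint): Angle of the flap (rad): 0 shut, across the gate; grows to 1.4 as it swings into the bin about the upright hinge. A spring closes it: 0.035 N m shut, 0.08 N m wide open (1 to 2 N at 35 mm from the hinge); it closes by itself in about a second when let go.
- flap_hinge (a point): Upright hinge axis at the flap's lower edge, its left end: chute frame (3, 67.5, 83) mm. Flap: metal plate 4 mm thick, 134 mm long from the axis, 3 to 58 mm above the ledge; shut, it lies along chute -y. Posts 14 mm square, z up to 150, stand at (3, 76) and (3, -76); no bar above. A finger 35 mm from the hinge, 40 mm or more ahead in x of the pushing one, keeps it clear of the coupling.
- flap_free_end (a point): Middle of the flap's free edge, 134 mm from the hinge axis, 27.5 mm above its lower edge; moves with the flap.
- coupling: The coupling to feed: short galvanised oval duct sleeve, closed to the touch, 50 mm long (its x), 46 mm wide (its y), 26 mm high, about 150 g. It lies flat in the lane, long axis roughly along the lane. Origin at the centre of its underside, z up.
- coupling_center (a point): Centre of the coupling, 13 mm above its underside.
- spare: Bystander: a like coupling (50 x 46 x 26 mm) on the ledge left of the hinge post. Origin under its centre.
- nipple: Bystander: black pipe nipple standing on the ledge left of the hinge post, 28 mm across, 40 mm tall. Origin under its centre.
- nipple_tall: Bystander on the table: black pipe nipple standing, 32 mm across, 90 mm tall.
- carton: Bystander on the table: small carton 80 x 60 x 50 mm.
- tape_roll: Bystander on the table: cardboard core lying flat, 90 mm across, 45 mm tall.
- spray_can: Bystander on the table: can 60 mm across, 150 mm tall, upright.
- screwdriver: Bystander: screwdriver lying on the table.

How it is judged:
By the outcome, as a careful person would: the job done as asked, in the order asked, and still so for the second after the job is handed in, with the robot touching nothing.
It also fails if it takes over 38 s, if anything falls off the work surface, if the arm or the gripper's body presses on something with over 40 N, if the wrist force passes 120 N, or if a joint passes its speed limit or range.

ROBOT

A 6-joint arm with a two-finger parallel gripper is mounted at the origin on the work surface. World frame = base frame: x ahead of the robot, y to its left, z up, the work surface at z = 0. Lengths are in m, angles in rad, forces in N, time in s.
With the tool pointing down it reaches from about 0.4 to 0.825 m from the base axis. Payload 7 kg.
Tool frame: the origin (TCP) lies on the centre line of the jaws, within the pads' length; the fingertips stand tip_reach ahead of it and the grasp point (between the pads) is the TCP (tip_reach is the distance from the TCP to the fingertips, in m); z points along the fingers, y is the line along which they close (so a half turn about z gives the same grasp; the last joint's range is limited). The gripper opens to 88 mm and grips with 3 to 60 N. Pads are 19 mm wide; open, the fingers measure 130 mm over their backs; the gripper's body (78 mm by 193 mm) begins 47 mm behind the grasp point.
Start: joints at [1.537, 0.359, 0.012, 0, -1.224, -0.288], TCP at [0.213, 0.64, 0.246] pointing down, gripper open.
Joint ranges: [-3.07, 3.07], [-1.43, 2.12], [-1.02, 1.25], [-3.03, 1.67], [-3.05, -0], [-3.03, 3.03]. Speed limits (rad/s): [2.39, 2.39, 3.01, 3.14, 3.14, 3.14].

INTERFACE

Orientations are given as [roll, pitch, yaw] about the fixed x, y, z axes, in that order (R = Rz(yaw) Ry(pitch) Rx(roll)).
In Python, from station import get_state, grab_frame, calibration, job_done, find_in, mark_of, tip_reach gives the robot as it stands.
- The arm moves only by the shell command python3 -m handwheel 'ROWS' [OPENING] [FORCE]. ROWS is JSON, a list of rows, each an object with "delta_pos": the shift along the world's x, y, z in units of 30 mm (1.0 is 30 mm), a list of three; "dr": the turn, a rotation vector about the world's x, y, z in degrees, a list of three. In form: [{"delta_pos": [tx, ty, tz], "dr": [rx, ry, rz]}, ...]. A call has 1 to 10 rows; each row shifts and turns the commanded pose from where the row before left it; what a row does not reach is not made up. A row lasts 1/10 s, in which the tool goes at most 50 mm and 8.59 degrees, less where a joint would pass 70% of its speed; a pose out of reach is approached as far as the arm can. A call is refused whole if a number of a shift passes 1 or a number of a turn 8.59, either way. A call with a gripper value outside its range is refused whole. OPENING is the closure, from -1 (fully open) to 1 (shut), set as the call begins (- or left out, the last holds). The fingers move at their own pace and stop on an object; FORCE is the grip in N (left out, the last holds). Time passes only in rows, so rows that do not move let the fingers close. It gives the time, the measured TCP pose, the force, the opening and the grip force at its end, in the units of the state.
- get_state(): the state, without advancing time (a new reading comes with each control period).
- grab_frame(name): name is "scene" or "side" or "wrist"; returns the picture (420x560x3 uint8, red, green, blue); there is no depth.
- calibration(name): a dict with "fx", "fy", "cx", "cy" (pixels), "extrinsics" (4x4, takes a point from world to camera coordinates). Camera axes: x right, y down, z forward; pixel columns grow to the right and rows downward; lengths in m; the calibration is good to about 2 mm. A picture is of the moment at which its call begins: read the wrist's pose just before it. calibration takes no time and is no camera call; for the wrist camera it gives the pose at the moment of the call.
- job_done(): hands the job in; it is judged then, once.
Trained networks look in the newest picture that a camera, given by its name, has taken for a name from the list of things; names that differ only in an ending like _2 or _b are one class to them, and where a whole thing is asked for, a point or a joint stands for the part that bears it (a point fixed in the world has none). Each returns a list of dicts, best first, with "conf" (0 to 1); they miss things now and then, are a little off and sometimes report something else, mostly with a low value. They report only what shows in the picture. A call takes as long as a camera call.
- find_in(camera, query): "location" ([column, row] in pixels, amid what is visible of it).
- mark_of(camera, query): "location" ([column, row] in pixels: a listed point, or the origin of a listed thing).
The state is a dict: "t": time; "q": joint angles; "qd": joint speeds; "joint_efforts": joint torques, N m; "eef_pos": TCP position; "ee_rot": TCP orientation; "force": force on the tool from outside, world axes, zero at the start; "moment": the same for the moment, N m; "width": finger opening in m; "gripper_force": force on a finger pad.
Only numpy, scipy, OpenCV 4.12 (cv2) and the standard library are available. Lean on these libraries where they do the work, as an engineer would, in place of code of your own. Each camera call takes 0.05 s, during which the arm holds its last target. There are 200 camera calls.

## Working session

There is one attempt and no reset: what is moved stays moved. The work goes in short steps, Python scripts to look and compute and a shell command to move; the robot and the scene stay as the last step left them, time stands still between calls to the robot, and variables do not carry over. Pictures are saved under pics/ and viewed, at most 13 in all, crops included, and the job is handed in when it is done.

```bash
mkdir -p pics; ls
cat > h.py <<'E'
import numpy as np, cv2
from station import *
def save(c,n):
    im=grab_frame(c); cv2.imwrite(f'pics/{n}.png',im[:,:,::-1]); return im
def ray(cal,px):
    E=np.array(cal['extrinsics']);R=E[:3,:3];o=-R.T@E[:3,3]
    d=R.T@np.array([(px[0]-cal['cx'])/cal['fx'],(px[1]-cal['cy'])/cal['fy'],1]);return o,d/np.linalg.norm(d)
def proj(cal,p):
    c=np.array(cal['extrinsics'])@np.r_[p,1];return np.array([cal['fx']*c[0]/c[2]+cal['cx'],cal['fy']*c[1]/c[2]+cal['cy']])
def tri(rs):
    A=0;b=0
    for o,d in rs:
        P=np.eye(3)-np.outer(d,d);A=A+P;b=b+P@o
    p=np.linalg.solve(A,b);return p,[np.linalg.norm((np.eye(3)-np.outer(d,d))@(p-o)) for o,d in rs]
def atz(r,z):
    o,d=r;return o+d*(z-o[2])/d[2]
E
python3 - <<'E'
from h import *
s=get_state();print(s['eef_pos'],s['ee_rot'],s['width'],tip_reach,s['t'])
ims=[save(c,c+'0') for c in('scene','side','wrist')]
cals={c:calibration(c) for c in('scene','side','wrist')}
for q in ['ledge_edge','bin_floor','flap_hinge','flap_free_end','coupling','coupling_center','chute','spare','nipple']:
    rs=[];o=[]
    for c in cals:
        m=mark_of(c,q)[:1]
        if m: o.append((c,np.round(m[0]['location']),round(m[0]['conf'],2))); 
        if m and m[0]['conf']>.4: rs.append(ray(cals[c],m[0]['location']))
    print(q,o)
    if len(rs)>1:
        p,e=tri(rs);print('   ',p.round(4),np.round(e,4))
cv2.imwrite('pics/a.png',np.hstack(ims[:2])[:,:,::-1][::1])
E
```

```text
pics
[0.21334403 0.63991005 0.24463296] [ 3.13993354e+00 -1.28608379e-04 -3.21921951e-01] 0.08750343006270542 0.019 0.0
ledge_edge [('scene', array([302., 224.]), 0.71), ('side', array([260., 187.]), 0.89)]
    [0.5572 0.0364 0.1445] [0.027 0.027]
bin_floor [('scene', array([240., 260.]), 0.96), ('side', array([230., 216.]), 0.92)]
    [ 0.6425 -0.078   0.0045] [0.0033 0.0033]
flap_hinge [('scene', array([282., 222.]), 0.69)]
flap_free_end [('scene', array([240., 198.]), 0.77), ('side', array([259., 175.]), 0.64)]
    [ 0.5683 -0.1435  0.1077] [0.0036 0.0036]
coupling [('scene', array([272., 192.]), 0.79), ('side', array([294., 187.]), 0.81)]
    [ 0.4705 -0.1305  0.0842] [0.0034 0.0034]
coupling_center [('scene', array([274., 186.]), 0.84), ('side', array([297., 182.]), 0.69)]
    [ 0.4647 -0.1291  0.1017] [0.0029 0.0029]
chute [('scene', array([264., 238.]), 0.94), ('side', array([259., 221.]), 0.73)]
    [ 0.5587 -0.077   0.0075] [0.0085 0.0085]
spare [('scene', array([325., 214.]), 0.7), ('side', array([304., 220.]), 0.89)]
    [0.4421 0.0175 0.0741] [0.0029 0.0029]
nipple [('scene', array([300., 224.]), 0.56), ('side', array([269., 218.]), 0.68)]
    [0.5266 0.0133 0.0783] [0.0043 0.0043]
```

View pics/scene0.png

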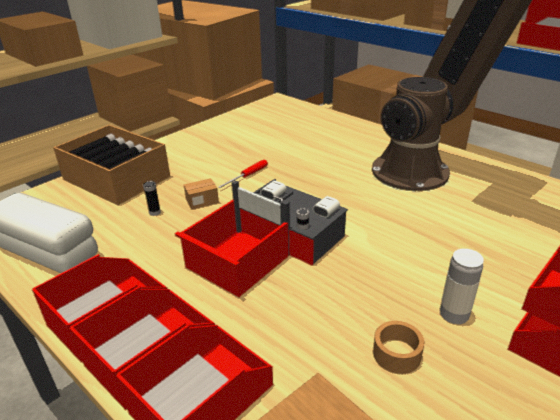

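View pics/side0.png

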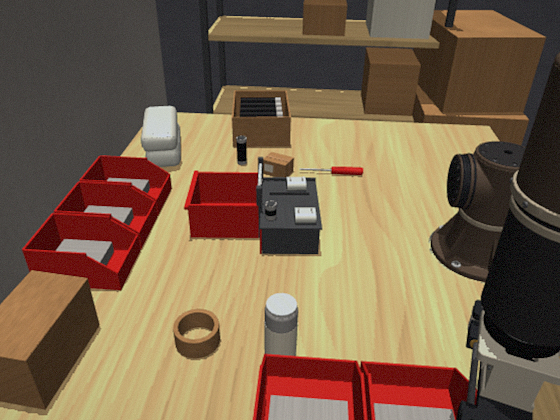

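The scene view shows the red bin around (235,245) and the dark ledge around (305,220). The coupling lies at (273,188), the spare at (326,206) and the nipple at (302,215). In the side view the chute runs nearly along world x. The bystanders on the table are well clear. I'll move above the chute for a close look.

```bash
A='{"delta_pos":[0.6,-1,0.2],"dr":[0,0,-1]}'; python3 -m handwheel '[{"delta_pos":[0.6,-1,0.2],"dr":[0,0,-1]},{"delta_pos":[0.6,-1,0.2],"dr":[0,0,-1]},{"delta_pos":[0.6,-1,0.2],"dr":[0,0,-1]},{"delta_pos":[0.6,-1,0.2],"dr":[0,0,-1]},{"delta_pos":[0.6,-1,0.2],"dr":[0,0,-1]},{"delta_pos":[0.6,-1,0.2],"dr":[0,0,-1]},{"delta_pos":[0.6,-1,0.2],"dr":[0,0,-1]},{"delta_pos":[0.6,-1,0.2],"dr":[0,0,-1]},{"delta_pos":[0.6,-1,0.2],"dr":[0,0,-1]},{"delta_pos":[0.6,-1,0.2],"dr":[0,0,-1]}]' -1
python3 -m handwheel '[{"delta_pos":[0.2,-1,0],"dr":[0,0,-1]},{"delta_pos":[0.2,-1,0],"dr":[0,0,-1]},{"delta_pos":[0.2,-1,0],"dr":[0,0,-1]},{"delta_pos":[0.2,-1,0],"dr":[0,0,-1]},{"delta_pos":[0.2,-1,0],"dr":[0,0,-1]},{"delta_pos":[0.2,-1,0],"dr":[0,0,-1]},{"delta_pos":[0.2,-1,0],"dr":[0,0,-1]},{"delta_pos":[0.2,-1,0],"dr":[0,0,-1]},{"delta_pos":[0.2,-1,0],"dr":[0,0,-1]},{"delta_pos":[0.2,-1,0],"dr":[0,0,-1]}]'
python3 - <<'E'
from h import *
s=get_state();E=np.array(calibration('wrist')['extrinsics']);print(-E[:3,:3].T@E[:3,3]-s['eef_pos'],E[2,:3],s['ee_rot'],s['q'])
E
```

```text
t: 2.5
eef_pos: [0.394, 0.339, 0.3061]
ee_rot: [-3.141, -0.0, -0.497]
force: [1.0, -0.2, -0.3]
width: 0.0879
gripper_force: 0.0
t: 3.5
eef_pos: [0.4535, 0.0391, 0.3059]
ee_rot: [-3.141, -0.0, -0.671]
force: [0.6, 0.2, -0.1]
width: 0.0874
gripper_force: 0.0
[ 0.05328875 -0.0435057   0.13817597] [-0.19654854  0.15716558 -0.96781592] [-3.14075893e+00 -3.91778973e-04 -6.71400695e-01] [ 5.20955731e-01 -5.17797430e-02 -3.46432724e-01  5.85580827e-05
 -1.27522386e+00  3.78423033e-01]
```

```bash
python3 -m handwheel '[{"delta_pos":[0.2,-1,0.3],"dr":[0,0,0]},{"delta_pos":[0.2,-1,0.3],"dr":[0,0,0]},{"delta_pos":[0.2,-1,0.3],"dr":[0,0,0]},{"delta_pos":[0,0,0],"dr":[0,0,0]},{"delta_pos":[0,0,0],"dr":[0,0,0]}]'
cat > look.py <<'E'
from h import *
import sys,json
cal=calibration('wrist');save('wrist',sys.argv[1]);o={}
for q in ['ledge_edge','bin_floor','flap_hinge','flap_free_end','coupling','coupling_center','chute','spare','nipple']:
    m=mark_of('wrist',q)[:1]
    if m and m[0]['conf']>.3:
        r=ray(cal,m[0]['location']);o[q]=[r[0].tolist(),r[1].tolist()]
        z={'coupling_center':.093,'bin_floor':.006,'chute':0,'flap_hinge':.083,'flap_free_end':.1105}.get(q,.08)
        print(q,np.round(m[0]['location'],1),round(m[0]['conf'],2),atz(r,z).round(4))
json.dump(o,open(sys.argv[1]+'.json','w'))
E
python3 look.py w1
```

```text
t: 4.0
eef_pos: [0.4714, -0.0502, 0.3326]
ee_rot: [-3.141, -0.0, -0.673]
force: [0.4, -0.3, -0.4]
width: 0.0878
gripper_force: 0.0
ledge_edge [282.7  66.9] 0.68 [ 0.5613 -0.128   0.08  ]
bin_floor [203.3  37.7] 0.93 [ 0.649 -0.083  0.006]
flap_hinge [201.5 139.6] 0.67 [ 0.5582 -0.0205  0.083 ]
flap_free_end [300.6  40.8] 0.71 [ 0.5655 -0.1511  0.1105]
coupling [343.  139.4] 0.66 [ 0.4685 -0.1332  0.08  ]
coupling_center [343.  138.6] 0.66 [ 0.471  -0.1324  0.093 ]
chute [254.3  97.7] 0.87 [ 0.5629 -0.087   0.    ]
spare [247.  246.7] 0.98 [0.4406 0.0175 0.08  ]
nipple [198.  187.6] 0.96 [0.5235 0.0159 0.08  ]
```

View pics/w1.png

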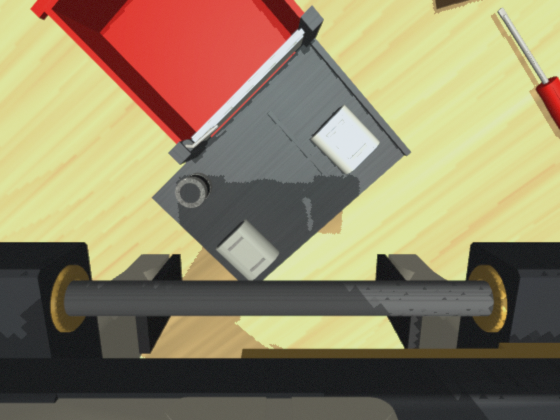

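The wrist view shows the flap shut from (185,152) to (300,38). The coupling is at (345,139) in the lane, the spare at (247,248) and the nipple at (190,190). I'll take a second view from above the starting place.

```bash
python3 -m handwheel '[{"delta_pos":[-0.3,-0.6,-0.6],"dr":[0,0,0]},{"delta_pos":[-0.3,-0.6,-0.6],"dr":[0,0,0]},{"delta_pos":[0,0,-0.6],"dr":[0,0,0]},{"delta_pos":[0,0,0],"dr":[0,0,0]},{"delta_pos":[0,0,0],"dr":[0,0,0]}]'
python3 look.py w2
python3 - <<'E'
from h import *
import json
from scipy.optimize import least_squares
a,b=[json.load(open(f'w{i}.json')) for i in(1,2)]
for q in a:
    if q in b:
        p,e=tri([(np.array(x[q][0]),np.array(x[q][1])) for x in(a,b)]);print(q,p.round(4),np.round(e,4))
L={'bin_floor':(87,0,6),'ledge_edge':(0,-37,80),'flap_hinge':(3,67.5,83),'flap_free_end':(3,-66.5,110.5),'chute':(0,0,0)}
def f(v):
    c,s=np.cos(v[2]),np.sin(v[2]);r=[]
    for x in(a,b):
        for q in x:
            if q in L:
                l=np.array(L[q])/1e3;p=np.array([v[0]+c*l[0]-s*l[1],v[1]+s*l[0]+c*l[1],v[3]+l[2]])
                o,d=map(np.array,x[q]);r+=list((np.eye(3)-np.outer(d,d))@(p-o)*1e3)
    return r
s=least_squares(f,[.56,-.08,0,0],loss='soft_l1');v=s.x;print(v,np.round(s.fun,1))
c,sn=np.cos(v[2]),np.sin(v[2])
for x in(a,b):
  for q in('coupling','coupling_center','spare','nipple'):
    if q in x:
        p=atz(tuple(map(np.array,x[q])),.093 if 'cent' in q else .08)[:2]-v[:2];print(q,(np.array([[c,sn],[-sn,c]])@p*1e3).round(1))
E
```

```text
t: 5.0
eef_pos: [0.4538, -0.0857, 0.2791]
ee_rot: [3.141, -0.0, -0.671]
force: [0.9, 0.4, 0.5]
width: 0.0877
gripper_force: 0.0
ledge_edge [235.6  71.7] 0.97 [ 0.5605 -0.1252  0.08  ]
bin_floor [153.2  37.4] 0.79 [ 0.6486 -0.0802  0.006 ]
flap_hinge [144.8 156.7] 0.84 [ 0.5558 -0.0169  0.083 ]
flap_free_end [251.1  35.4] 0.56 [ 0.568  -0.1512  0.1105]
coupling [309.5 149.9] 0.88 [ 0.4698 -0.1347  0.08  ]
coupling_center [149.7 151.5] 0.69 [ 0.555  -0.0266  0.093 ]
chute [215.2 105.3] 0.73 [ 0.5608 -0.0856  0.    ]
spare [205.4 274.5] 0.96 [0.4375 0.0163 0.08  ]
nipple [143.3 207.3] 0.84 [0.5234 0.0172 0.08  ]
ledge_edge [ 0.5589 -0.126   0.096 ] [0.0011 0.0011]
bin_floor [ 0.6436 -0.0828  0.0229] [0.001 0.001]
flap_hinge [ 0.5553 -0.0227  0.0983] [0.0018 0.0018]
flap_free_end [ 0.5646 -0.1495  0.1246] [0.0009 0.0009]
coupling [ 0.4678 -0.1346  0.0691] [0.0008 0.0008]
coupling_center [ 0.5123 -0.1077  0.3581] [0.0044 0.0044]
chute [ 0.5616 -0.0864  0.0025] [0.0012 0.0012]
spare [0.4367 0.0209 0.0687] [0.0015 0.0015]
nipple [0.5233 0.014  0.0871] [0.0003 0.0003]
[ 0.5588473  -0.08717528  0.06076737  0.00753485] [ 0.5  3.2 -0.2 -1.2  1.3 -0.3  0.1  2.2  0.4  1.1 -3.3  0.7 -3.4 -0.1
 -0.3  1.8  1.2  0.3 -0.2 -0.8 -0.2  3.  -0.3  0.3 -0.6 -2.8  0.1 -1.
 -0.8 -0.2]
coupling [-92.9 -40.5]
coupling_center [-90.4 -39.8]
spare [-111.6  111.7]
nipple [-29.  105.1]
coupling [-91.8 -42.1]
coupling_center [-0.2 60.7]
spare [-114.9  110.7]
nipple [-29.  106.3]
```

View pics/w2.png

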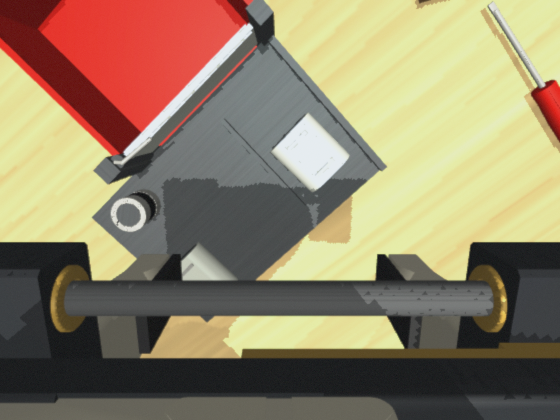

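Run:
```python
from h import *
import json
from scipy.optimize import least_squares
cal=calibration('wrist');im=cv2.imread('pics/w2.png')
# refine hand-read corners is unnecessary; rays from both views
P=[((385,167),(-150,-80,80)),((92,216),(0,150,80)),((153.2,37.4),(87,0,6)),((235.6,71.7),(0,-37,80)),((251,35.4),(3,-66.5,110.5)),((144.8,156.7),(3,67.5,83)),((226,120),(-22,-2,88)),((305,205),(-127,-2,88))]
def W(v,l):
    c,s=np.cos(v[2]),np.sin(v[2]);l=np.array(l)/1e3;return np.array([v[0]+c*l[0]-s*l[1],v[1]+s*l[0]+c*l[1],v[3]+l[2]])
for zf in(0,1):
    f=lambda v:np.ravel([proj(cal,W(np.r_[v[:3],v[3]*zf],l))-p for p,l in P])
    s=least_squares(f,[.56,-.087,.06,0],loss='soft_l1');print(s.x,s.fun.reshape(-1,2).round(1).tolist())
    if not zf: v=np.r_[s.x[:3],0]
def poly(pts,col):
    cv2.polylines(im,[np.int32([proj(cal,W(v,p))*1 for p in pts])],True,col,1)
poly([(-150,-80,80),(0,-80,80),(0,150,80),(-150,150,80)],(0,255,0))
poly([(-127,-4,88),(-22,-4,88),(-22,0,88),(-127,0,88)],(255,0,255))
poly([(-4,69,150),(10,69,150),(10,83,150),(-4,83,150)],(255,255,0))
poly([(-4,-69,150),(10,-69,150),(10,-83,150),(-4,-83,150)],(255,255,0))
poly([(1,67,138),(5,67,138),(5,-66,138),(1,-66,138)],(0,0,255))
poly([(-117,-63,106),(-67,-63,106),(-67,-17,106),(-117,-17,106)],(255,0,0))
cv2.imwrite('pics/ov.png',cv2.resize(im[:300,50:430],None,fx=2,fy=2,interpolation=cv2.INTER_NEAREST))
```

```text
[ 0.55859166 -0.0870461   0.08257243  0.        ] [[0.5, -0.6], [-1.1, 1.9], [2.0, 2.7], [-2.1, -0.4], [2.9, -1.0], [1.9, -2.2], [-4.5, 0.2], [-0.6, 3.1]]
[ 0.55864503 -0.08718569  0.08152093 -0.00155381] [[0.0, -0.8], [-0.4, 1.2], [2.6, 2.8], [-1.8, -0.3], [3.2, -0.7], [2.5, -2.6], [-4.2, 0.1], [-0.8, 2.6]]
```

View pics/ov.png

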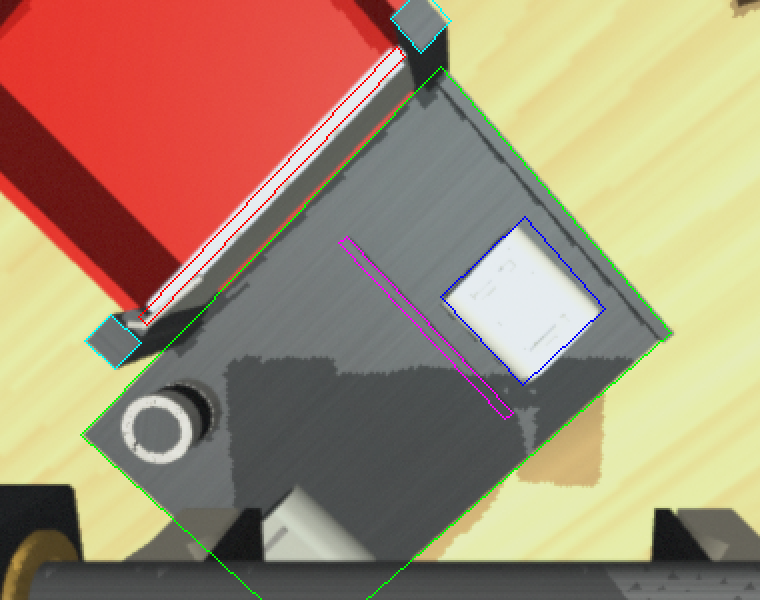

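The overlay fits: chute origin (0.5586, −0.087), yaw 0.082, and the coupling at about (−91, −40) in the chute frame. I'll descend with one finger behind the coupling and the other on the bare ledge about 69 mm ahead.

```bash
python3 -m handwheel '[{"delta_pos":[0.03,-0.2,-0.7],"dr":[0,0,0]},{"delta_pos":[0.03,-0.2,-0.7],"dr":[0,0,0]},{"delta_pos":[0,-0.03,-0.7],"dr":[0,0,0]},{"delta_pos":[0,0,-0.7],"dr":[0,0,0]},{"delta_pos":[0,0,-0.7],"dr":[0,0,0]},{"delta_pos":[0,0,-0.7],"dr":[0,0,0]},{"delta_pos":[0,0,0],"dr":[0,0,0]},{"delta_pos":[0,0,0],"dr":[0,0,0]}]' -0.82
python3 look.py w3
```

```text
t: 6.3
eef_pos: [0.4555, -0.0987, 0.1529]
ee_rot: [3.141, 0.0, -0.671]
force: [0.1, 1.2, -0.2]
width: 0.0798
gripper_force: 0.0
ledge_edge [190.3  60.2] 0.63 [ 0.5613 -0.1246  0.08  ]
flap_hinge [ 58.9 189.9] 0.72 [ 0.5557 -0.0215  0.083 ]
coupling [309.2 184.7] 0.84 [ 0.47   -0.1336  0.08  ]
coupling_center [311.6 190.8] 0.7 [ 0.4689 -0.1332  0.093 ]
chute [177.  109.8] 0.89 [ 0.5615 -0.0873  0.    ]
spare [153.4 362.5] 0.56 [0.44   0.0158 0.08  ]
```

View pics/w3.png

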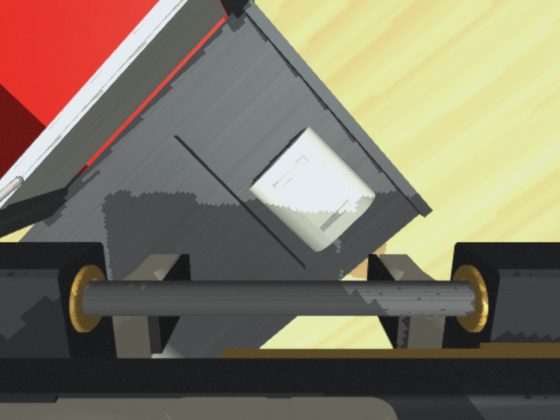

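The coupling is at (310,187), aligned with the lane, and the rear finger at (390,265) is clear behind it. Next I go down and start the push.

```bash
python3 -m handwheel '[{"delta_pos":[0,0,-0.5],"dr":[0,0,0]},{"delta_pos":[0,0,-0.5],"dr":[0,0,0]},{"delta_pos":[0,0,-0.37],"dr":[0,0,0]},{"delta_pos":[0,0,0],"dr":[0,0,0]},{"delta_pos":[0,0,0],"dr":[0,0,0]}]'
python3 -m handwheel '[{"delta_pos":[0.2,0.0165,0],"dr":[0,0,0]},{"delta_pos":[0.2,0.0165,0],"dr":[0,0,0]},{"delta_pos":[0.2,0.0165,0],"dr":[0,0,0]},{"delta_pos":[0.2,0.0165,0],"dr":[0,0,0]},{"delta_pos":[0.2,0.0165,0],"dr":[0,0,0]},{"delta_pos":[0,0,0],"dr":[0,0,0]}]'
python3 look.py w4
```

```text
t: 7.3
eef_pos: [0.4554, -0.0986, 0.1116]
ee_rot: [3.141, 0.0, -0.671]
force: [0.5, 0.4, -0.6]
width: 0.0798
gripper_force: 0.0
t: 7.9
eef_pos: [0.4864, -0.096, 0.1115]
ee_rot: [-3.141, -0.001, -0.671]
force: [-0.6, 0.2, 0.0]
width: 0.0797
gripper_force: 0.0
ledge_edge [219.9 100.6] 0.68 [ 0.5619 -0.1245  0.08  ]
bin_floor [88.7 38. ] 0.66 [ 0.6474 -0.0799  0.006 ]
flap_hinge [ 58.4 255.5] 0.64 [ 0.5558 -0.0195  0.083 ]
flap_free_end [260.5  30.7] 0.79 [ 0.5666 -0.1528  0.1105]
coupling [321.6 211.7] 0.83 [ 0.4949 -0.1294  0.08  ]
coupling_center [324.6 219.7] 0.78 [ 0.4947 -0.1291  0.093 ]
chute [198.4 145.3] 0.71 [ 0.5598 -0.0882  0.    ]
```

View pics/w4.png

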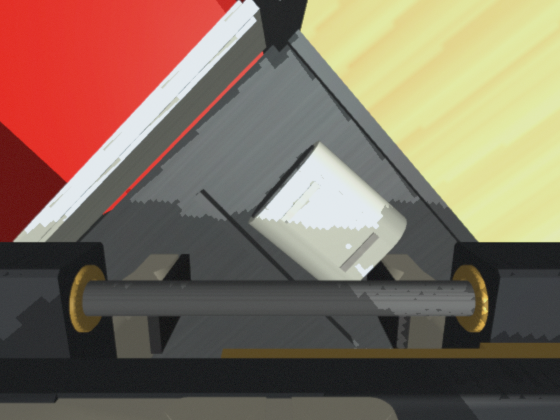

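The coupling is in contact and moving straight, now at about (−67, −37). The flap is still shut. I'll continue.

```bash
python3 -m handwheel '[{"delta_pos":[0.2,0.0165,0],"dr":[0,0,0]},{"delta_pos":[0.2,0.0165,0],"dr":[0,0,0]},{"delta_pos":[0.2,0.0165,0],"dr":[0,0,0]},{"delta_pos":[0.2,0.0165,0],"dr":[0,0,0]},{"delta_pos":[0.2,0.0165,0],"dr":[0,0,0]},{"delta_pos":[0.2,0.0165,0],"dr":[0,0,0]},{"delta_pos":[0.2,0.0165,0],"dr":[0,0,0]}]'
python3 look.py w5
```

```text
t: 9.1
eef_pos: [0.5272, -0.0927, 0.1112]
ee_rot: [3.141, 0.001, -0.671]
force: [-3.0, -0.6, 1.4]
width: 0.0797
gripper_force: 1.7
ledge_edge [284.6 166.6] 0.58 [ 0.5629 -0.1256  0.08  ]
bin_floor [142.5  89.9] 0.83 [ 0.6465 -0.0816  0.006 ]
flap_free_end [202.7  23.2] 0.67 [ 0.6212 -0.1357  0.1105]
coupling [316.8 221.6] 0.84 [ 0.5332 -0.1215  0.08  ]
coupling_center [319.2 228.2] 0.82 [ 0.5339 -0.1217  0.093 ]
chute [241.4 189.5] 0.82 [ 0.5604 -0.0883  0.    ]
spare [142.8  86. ] 0.54 [ 0.6276 -0.0993  0.08  ]
```

View pics/w5.png

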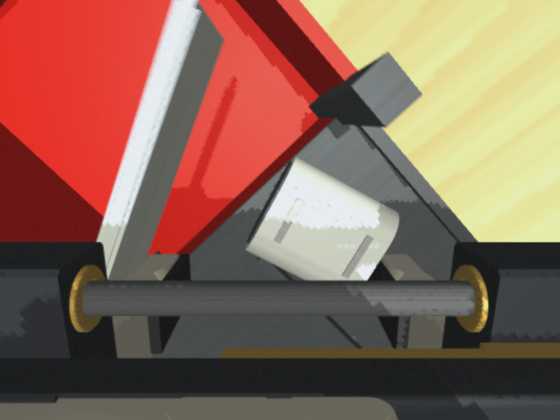

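The flap is held open, its free end at (200,20), well clear of the coupling at (320,222). The coupling is turning its nose left and drifting left, so I'll ease off slightly and shift left to push nearer its centre.

```bash
python3 -m handwheel '[{"delta_pos":[-0.1,0,0],"dr":[0,0,0]},{"delta_pos":[-0.02,0.25,0],"dr":[0,0,0]},{"delta_pos":[0.15,0.05,0],"dr":[0,0,0]},{"delta_pos":[0.2,0.0165,0],"dr":[0,0,0]},{"delta_pos":[0.2,0.0165,0],"dr":[0,0,0]},{"delta_pos":[0.2,0.0165,0],"dr":[0,0,0]}]'
python3 look.py w6
```

```text
t: 10.2
eef_pos: [0.5457, -0.0824, 0.1111]
ee_rot: [3.14, 0.002, -0.671]
force: [-6.0, -1.7, 1.5]
width: 0.0798
gripper_force: 2.6
bin_floor [172.7 103.6] 0.74 [ 0.6473 -0.0804  0.006 ]
flap_free_end [14.6 25.6] 0.86 [ 0.6784 -0.0752  0.1105]
coupling [330.1 201. ] 0.66 [ 0.5558 -0.1219  0.08  ]
coupling_center [334.6 210.1] 0.88 [ 0.5547 -0.1214  0.093 ]
chute [267.9 202.4] 0.85 [ 0.5607 -0.0864  0.    ]
```

View pics/w6.png

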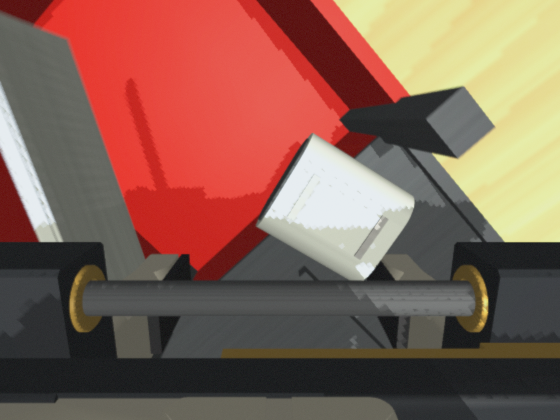

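The flap is wide open at about 1.06 rad, and the coupling overhangs the edge at (335,205), nearly straight. I'll give it the final push.

```bash
python3 -m handwheel '[{"delta_pos":[0.2,0.0165,0],"dr":[0,0,0]},{"delta_pos":[0.2,0.0165,0],"dr":[0,0,0]},{"delta_pos":[0.2,0.0165,0],"dr":[0,0,0]},{"delta_pos":[0.2,0.0165,0],"dr":[0,0,0]},{"delta_pos":[0,0,0],"dr":[0,0,0]}]'
python3 look.py w7
```

```text
t: 11.2
eef_pos: [0.5717, -0.0799, 0.1117]
ee_rot: [-3.14, -0.001, -0.671]
force: [0.6, -2.3, 0.7]
width: 0.0797
gripper_force: 1.0
ledge_edge [365.5 226.9] 0.82 [ 0.5614 -0.1251  0.08  ]
bin_floor [200.3 134.1] 0.82 [ 0.6493 -0.0789  0.006 ]
flap_hinge [203.2 357.5] 0.56 [ 0.5571 -0.0204  0.083 ]
flap_free_end [366.5 222.9] 0.6 [ 0.5739 -0.126   0.1105]
coupling [332.3 186. ] 0.82 [ 0.5869 -0.1244  0.08  ]
coupling_center [317.8 171.3] 0.77 [ 0.5986 -0.1233  0.093 ]
chute [296.3 229.8] 0.84 [ 0.5597 -0.0871  0.    ]
```

View pics/w7.png

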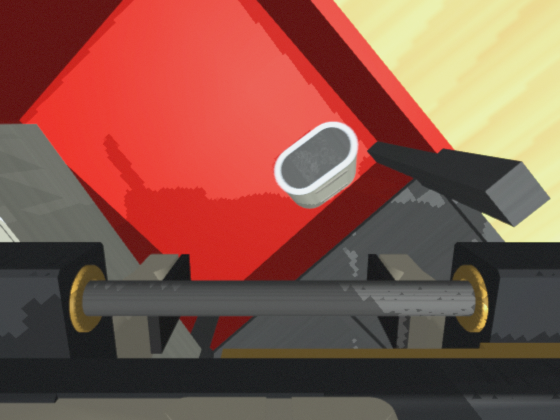

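The coupling has dropped into the bin at (317,165) and the finger still holds the flap. I'll back out along the lane so the flap follows the finger shut, then rise.

```bash
python3 -m handwheel '[{"delta_pos":[-0.3,-0.025,0],"dr":[0,0,0]},{"delta_pos":[-0.3,-0.025,0],"dr":[0,0,0]},{"delta_pos":[-0.3,-0.025,0],"dr":[0,0,0]},{"delta_pos":[-0.3,-0.025,0],"dr":[0,0,0]},{"delta_pos":[-0.3,-0.025,0],"dr":[0,0,0]},{"delta_pos":[-0.3,-0.025,0],"dr":[0,0,0]},{"delta_pos":[-0.3,-0.025,0],"dr":[0,0,0]},{"delta_pos":[-0.3,-0.025,0],"dr":[0,0,0]},{"delta_pos":[-0.3,-0.025,0],"dr":[0,0,0]},{"delta_pos":[-0.3,-0.025,0],"dr":[0,0,0]}]'
python3 -m handwheel '[{"delta_pos":[-0.3,-0.025,0],"dr":[0,0,0]},{"delta_pos":[0,0,0.7],"dr":[0,0,0]},{"delta_pos":[0,0,0.8],"dr":[0,0,0]},{"delta_pos":[0,0,0.8],"dr":[0,0,0]},{"delta_pos":[0,0,0.8],"dr":[0,0,0]},{"delta_pos":[0,0,0.8],"dr":[0,0,0]},{"delta_pos":[0,0,0.8],"dr":[0,0,0]},{"delta_pos":[0,0,0.8],"dr":[0,0,0]},{"delta_pos":[0,0,0],"dr":[0,0,0]},{"delta_pos":[0,0,0],"dr":[0,0,0]}]'
python3 look.py w8; python3 -c "
from h import *
save('scene','s8')"
```

```text
t: 12.7
eef_pos: [0.4795, -0.0876, 0.1115]
ee_rot: [-3.141, -0.0, -0.671]
force: [-0.3, -0.7, -0.1]
width: 0.0798
gripper_force: 0.0
t: 13.7
eef_pos: [0.471, -0.0883, 0.2767]
ee_rot: [-3.14, -0.0, -0.671]
force: [-0.4, 1.7, -0.4]
width: 0.0797
gripper_force: 0.0
ledge_edge [247.6  87.5] 0.79 [ 0.5616 -0.1276  0.08  ]
bin_floor [163.2  51.2] 0.81 [ 0.6497 -0.082   0.006 ]
flap_hinge [159.8 173. ] 0.85 [ 0.5542 -0.0207  0.083 ]
flap_free_end [262.3  55.8] 0.72 [ 0.5687 -0.1511  0.1105]
coupling [247.6  92.9] 0.64 [ 0.5582 -0.1248  0.08  ]
coupling_center [239.   82.5] 0.82 [ 0.5674 -0.1248  0.093 ]
chute [226.2 117.6] 0.73 [ 0.5612 -0.0892  0.    ]
spare [212.4 287.8] 0.79 [0.4407 0.0167 0.08  ]
nipple [156.  220.6] 0.97 [0.5242 0.0133 0.08  ]
```

View pics/w8.png

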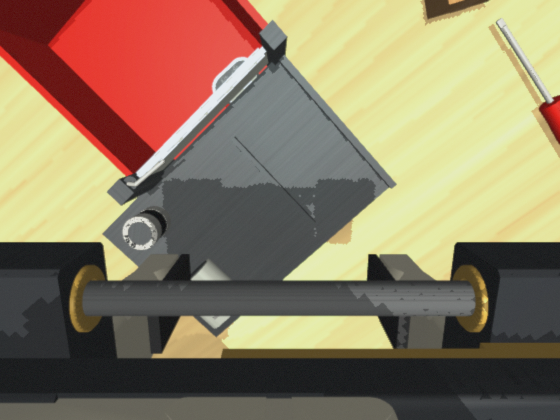

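The flap is shut again, its free end back at its first place. The coupling stands in the bin behind the flap at (232,72), and the spare and nipple haven't moved. Handing in.

```bash
python3 -c "
from station import *
print(job_done())"
```

```text
the job is handed in; nothing more can be done
None
```

The coupling is in the red bin and the flap is shut again. The spare and nipple on the ledge are where they were, and nothing on the table was touched; the job was handed in at about 14 s of the 38 s allowed.

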